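# Swing the document camera over the display pad and lock it

## Task

The swing-arm document camera is locked in its parked position: lift the red T-handle and twist it so that it holds itself out, let go of it, and gently swing the arm until the camera is over the round white display pad with the toy wheel (not over the bowl). Then twist the T-handle back in line with the arm and ease the arm to and fro until the locking pin drops fully home in that position's notch, and let go. Leave the pad, the bowl and everything else on the table where they are.

Things in the scene. Friction and masses are not known exactly. Their poses are not given: they have to be found in the camera images.
- stand: document-camera stand, fixed to the table: grey round foot 210 mm across, 18 mm high; column 36 mm across; at 150 to 190 mm height an index ring 132 mm across with three pin notches 50 mm from the axis (see pivot). Origin on the pivot axis at table height, z up; its -x axis is the way the arm points when parked
- pivot (a point): point on the arm's vertical pivot axis, 204 mm above the table. Notches of the ring seen from the axis: parked along the stand's -x, and one at about 0.90 rad (52 deg) to either side. The side notches are in shoes clamped by hand, each up to 0.20 rad (11 deg) off that, unknown beforehand: find it by feel. A notch lets the arm play about 1 deg either way
- boom (a joint): swing arm about the vertical pivot, rad: 0 = parked, positive = counter-clockwise from above (the parked arm moves to the stand's -y side), stops at -1.18 and 1.18. Stays where it is left; at 165 mm from the pivot it takes about 2 N to move, about 3 N with the pin rubbing on the ring, and is rigidly blocked while the pin is in a notch
- boom_grip (a point): place to take the arm: centre of its level aluminium bar (26 mm wide, 200 to 222 mm above the table), 165 mm from the pivot; the point's x axis points along the bar to the pivot. Free bar from the handle's guide block (ends 63 mm from the pivot) to the white camera head (begins 210 mm from the pivot; 80 x 66 mm, top 228 mm above the table)
- lens (a point): centre of the lens, facing down, under the camera head at the end of the arm, 250 mm from the pivot and 169 mm above the table
- handle (a point): centre of the red T-handle's grip bar, 50 mm long (along the point's x axis), 18 mm wide, 26 mm high, on the vertical plunger axis 50 mm from the pivot, above the arm. Home, it spans 252 to 278 mm height; the steel guide block below it (26 x 26 mm) tops at 244 mm. In line with the arm = free to drop; twisted = held out
- plunger (a joint): lift of the plunger, m: 0 = pin fully home in a notch, about 0.009 = pin resting on the ring's face beside a notch, about 0.015 = held out by its cross pin on top of the guide block, 0.020 = upper stop. A spring pulls it down: 7 N when home, 13 N held out, 15 N at the stop
- thandle (a joint): twist of the T-handle against the arm, rad, positive = counter-clockwise from above: 0 = grip bar in line with the arm, 1.35 = stop. Can be twisted only when lifted at least 15.5 mm; let go beyond about 0.7 it stays held out. Turned back to within about 0.1 of 0, it drops until the pin meets the ring's face or a notch
- display_pad: loose round pad, 150 mm across, 8 mm thick, white with black rim, carrying a black-tyred toy robot wheel with yellow hub (68 mm across, top 38 mm above the table). Lies under either one of the arm's two side positions, about 250 mm from the pivot. Origin at the centre of its underside
- parts_bowl: loose blue bowl, 120 mm across, 45 mm high, under the other side position; not to be moved. Origin at the centre of its underside
- keyboard: black keyboard, 440 x 150 x 24 mm, loose bystander; origin at the centre of its underside
- mouse: black computer mouse, 108 x 60 x 33 mm, loose bystander; origin at the centre of its underside
- adapter: black power adapter, 125 x 55 x 34 mm, loose bystander; origin at the centre of its underside
- radio: black hand radio lying flat, 115 x 58 x 36 mm with a 75 mm aerial, loose bystander; origin at the centre of its underside
Mind the look-alikes: they are no part of the job. Leave any green or turquoise look-alike of the display_pad alone.

How it is judged:
By the outcome, as a careful person would: the job done as asked, in the order asked, and still so for the second after the job is handed in, with the robot touching nothing.
It also fails if it takes over 72 s, if anything falls off the work surface, if the arm or the gripper's body presses on something with over 40 N, if the wrist force passes 120 N, or if a joint passes its speed limit or range.

## Robot

A 7-joint arm with a two-finger parallel gripper is mounted at the origin on the work surface. World frame = base frame: x ahead of the robot, y to its left, z up, the work surface at z = 0. Lengths are in m, angles in rad, forces in N, time in s.
With the tool pointing down it reaches from about 0.4 to 0.75 m from the base axis. Payload 19.5 kg.
Tool frame: the origin (TCP) lies at the very end of the fingers, on their centre line; the grasp point (between the pads) lies 19 mm behind it; z points along the fingers, y is the line along which they close (so a half turn about z gives the same grasp; the last joint's range is limited). The gripper opens to 85 mm and grips with 20 to 120 N. Pads are 22 mm wide; open, the fingers measure 114 mm over their backs; the gripper's body (76 mm by 85 mm) begins 54 mm behind the grasp point. The pads swing forward as they close: fully open they stand 13 mm farther back than shut.
Start: joints at [1.164, 0.707, -0.028, 1.485, 0.022, 0.951, -0.075], TCP at [0.205, -0.537, 0.207] pointing down, gripper open.
Joint ranges: [-2.71, 2.71], [-0.32, 2.16], [-1.57, 1.52], [0, 2.45], [-1.46, 4.6], [0, 2.02], [-2.83, 2.83]. Speed limits (rad/s): [1.89, 1.89, 2.57, 2.57, 3.01, 3.01, 3.01].

## Interface

Orientations are given as a rotation vector (axis times angle).
In Python, from workcell import state, get_image, sign_off gives the robot as it stands.
- The arm moves only by the tool apply_moves, never from a script. Its argument "steps" is a list of rows, each an object of numbers: "gripper": the opening, from -1 (shut) to 1 (fully open); "tx", "ty", "tz": the shift along the tool's x, y, z each as a share of 60 mm, from -1 to 1; "ax", "ay", "az": the turn, a rotation vector about the tool's x, y, z each as a share of 4 degrees, from -1 to 1. A call has exactly 8 rows; each row shifts and turns the commanded pose from where the row before left it, along the tool's axes as they then stand; what a row does not reach is not made up. A row lasts 1/8 s, in which the tool goes at most 62.5 mm and 10.7 degrees, less where a joint would pass 70% of its speed; a pose out of reach is approached as far as the arm can. A call with a number of a shift or a turn outside -1 to 1 is refused whole. A call with a gripper value outside its range is refused whole. The fingers move at their own pace and stop on an object; "squeeze" is the grip in N (left out, the last holds). Time passes only in rows, so rows that do not move let the fingers close, or fill a call up. It gives the time, the measured TCP pose, the force and the opening at its end, in the units of the state.
- state(): the state, without advancing time (a new reading comes with each control period).
- get_image(name): name is "side" or "top"; returns a dict with "color" (420x560x3 uint8, blue, green, red), "mtx" (3x3 intrinsics, pixels), "dist_coeffs" ([k1, k2, p1, p2, k3] as OpenCV has them; the pictures are not rectified), "rvec" (rotation vector, rad) and "tvec" (3), from world to camera coordinates, as OpenCV has them. Camera axes: x right, y down, z forward; pixel columns grow to the right and rows downward; lengths in m; the calibration is good to about 2 mm. A picture is of the moment at which its call begins. There is no depth.
- sign_off(): hands the job in, once; it reports no verdict.
The state is a dict: "time": time; "joint_positions": joint angles; "qvel": joint speeds; "joint_torque": joint torques, N m; "position": TCP position; "tcp_rot": TCP orientation; "ft_force": force on the tool from outside, world axes, zero at the start; "torque": the same for the moment, N m; "width": finger opening in m.
Only numpy, scipy, OpenCV 4.12 (cv2) and the standard library are available. Lean on these libraries where they do the work, as an engineer would, in place of code of your own. Each camera call takes 0.05 s, during which the arm holds its last target. There are 200 camera calls.

## Working session

There is one attempt and no reset: what is moved stays moved. The work goes in short steps, Python scripts to look and compute and a tool call to move; the robot and the scene stay as the last step left them, time stands still between calls to the robot, and variables do not carry over. Pictures are saved under pics/ and viewed, on a budget of 10 in all, crops included, one or two more only if the job needs it, and the job is handed in when it is done.

Besides the shell and the picture viewer there is one more tool, called after "Emit:" in YAML: its name, and indented under it one key for each argument. apply_moves: Moves the arm, as the interface text tells. Shift numbers are shares of 60 mm and turn numbers shares of 4 degrees, none past 1 either way. Its arguments: {"type":"object","properties":{"steps":{"type":"array"},"squeeze":{"type":"number"}},"required":["steps"]}

```bash
mkdir -p pics
cat > h.py <<'E'
import numpy as np, cv2
from workcell import state, get_image, sign_off
def snap(n,f):
    d=get_image(n); cv2.imwrite(f,d['color']); np.save(f'cal_{n}.npy',{k:d[k] for k in('mtx','dist_coeffs','rvec','tvec')},allow_pickle=True); return d
def cal(n): 
    d=np.load(f'cal_{n}.npy',allow_pickle=True).item(); return [np.array(d[k],float) for k in('mtx','dist_coeffs','rvec','tvec')]
def ray(n,uv):
    K,D,r,t=cal(n); p=cv2.undistortPoints(np.array([[uv]],float),K,D)[0,0]; R=cv2.Rodrigues(r)[0]
    return -R.T@t.ravel(), R.T@np.array([p[0],p[1],1.])
def atz(n,uv,z):
    c,v=ray(n,uv); return c+v*(z-c[2])/v[2]
def proj(n,P):
    K,D,r,t=cal(n); return cv2.projectPoints(np.array(P,float).reshape(-1,1,3),r,t,K,D)[0][:,0]
E
python3 - <<'E'
from h import *
a=snap('top','pics/t0.png');b=snap('side','pics/s0.png')
print(state()); print(ray('top',(280,210)),ray('side',(280,210)))
E
```

```text
{'time': 0.1, 'joint_positions': array([ 1.16431583,  0.70701008, -0.02761896,  1.48494135,  0.02201863,
        0.95089382, -0.07546215]), 'qvel': array([ 0.00250455, -0.00151566,  0.00148538,  0.00047838, -0.00039308,
       -0.00027325,  0.0007425 ]), 'joint_torque': array([ 2.92991324e-03, -8.84289479e+01,  1.23690773e+00, -2.36454695e+01,
        1.71183923e-02,  5.07810313e-03, -9.39076563e-05]), 'position': array([ 0.2050345 , -0.53693266,  0.20679439]), 'tcp_rot': array([-3.08855888e+00, -5.69732454e-01,  3.34774941e-04]), 'ft_force': array([ 0.56845849, -0.32500492, -0.32727534]), 'torque': array([-0.00808163, -0.00406624,  0.02640261]), 'width': 0.08510743514835319}
(array([0.27960116, 0.0615476 , 1.58690292]), array([ 0.16331583, -0.01273361, -0.98658091])) (array([0.14063288, 0.88462371, 1.02621884]), array([ 0.31897341, -0.67086137, -0.66956583]))
```

View pics/t0.png

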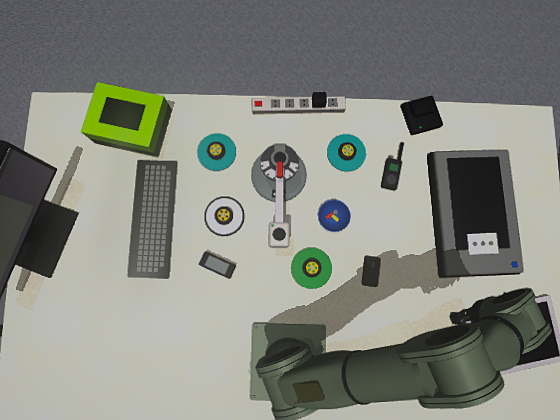

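View pics/s0.png

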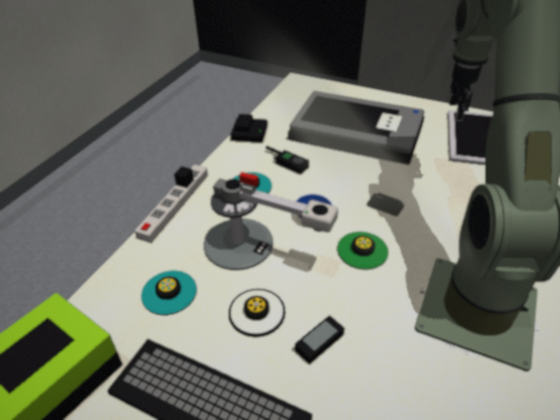

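The top view shows the arm parked toward the robot, from the pivot at about (280,155) to the head at (280,234). The white pad is at (224,216) to its left, and the bowl is at (334,215). I'll enlarge the stand.

Run:
```python
from h import *
a=cv2.imread('pics/t0.png')[130:255,195:345]
cv2.imwrite('pics/t0c.png',cv2.resize(a,None,fx=5,fy=5,interpolation=cv2.INTER_CUBIC)[:600])
for n,uv,z in [('head',(279.5,234),.228),('foot',(278.5,173),.018),('pad',(224,216),.008),('bowl',(334,215),.03)]: print(n,atz('top',uv,z).round(4))
```

```text
head [0.4275 0.0439 0.228 ]
foot [0.6797 0.0499 0.018 ]
pad [0.5134 0.2482 0.008 ]
bowl [ 0.5236 -0.1567  0.03  ]
```

View pics/t0c.png

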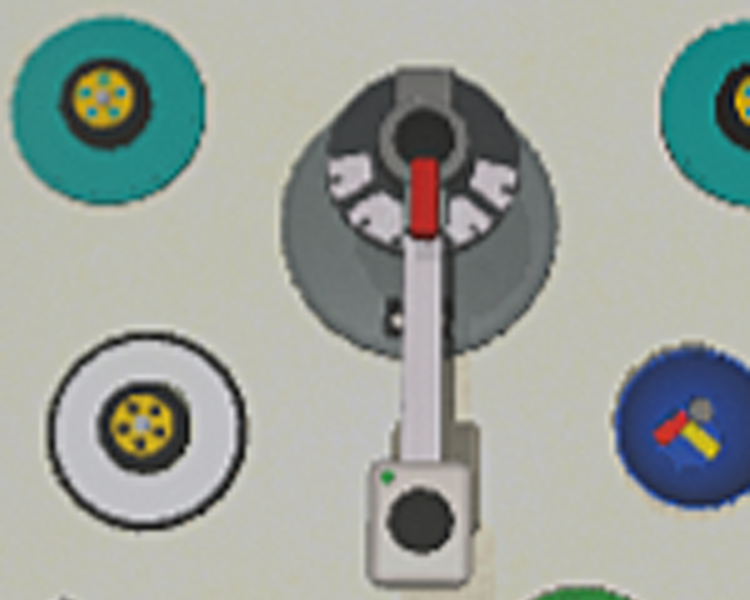

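Run:
```python
from h import *
f=lambda u,v:((u+.5)/5-.5+195,(v+.5)/5-.5+130)
P={}
for n,uv,z in [('headTL',(369,460),.228),('headTR',(472,460),.228),('headBL',(369,580),.228),('headBR',(470,580),.228),('foot',(419.5,219),.018),('hT',(424,158),.278),('hB',(424,232),.278),('hBl',(424,238),.252),('bar1',(422,245),.222),('bar2',(421,455),.222),('pad',(147,431),.008),('bowl',(698,427),.045)]:
    P[n]=atz('top',f(*uv),z); print(n,P[n].round(4))
foot=P['foot'];hd=sum(P[k] for k in('headTL','headTR','headBL','headBR'))/4
d=(foot-hd)[:2];print('hd',hd,np.linalg.norm(d),np.arctan2(d[1],d[0]))
for n in('pad','bowl'):
    q=(P[n]-foot)[:2];print(n,np.linalg.norm(q),np.degrees(np.arctan2(-q[1],-q[0])))
h=(P['hT']+P['hB'])/2;print(h,np.linalg.norm((h-foot)[:2]))
# predicted checks
ex=d/np.linalg.norm(d)
for r,z in((0.05,.278),(0.165,.222),(.25,.228)): print(r,(foot[:2]-r*ex).round(4), proj('side',[*(foot[:2]-r*ex),z]).round(1), proj('top',[*(foot[:2]-r*ex),z]).round(1))
import scipy.spatial.transform as T; print(T.Rotation.from_rotvec(state()['tcp_rot']).as_matrix().round(3))
```

```text
headTL [0.4662 0.0801 0.228 ]
headTR [0.4678 0.0146 0.228 ]
headBL [0.3899 0.0781 0.228 ]
headBR [0.3914 0.0144 0.228 ]
foot [0.6781 0.0499 0.018 ]
hT [0.6516 0.0499 0.278 ]
hB [0.6038 0.0488 0.278 ]
hBl [0.6063 0.0485 0.252 ]
bar1 [0.609  0.0494 0.222 ]
bar2 [0.4711 0.047  0.222 ]
pad [0.5141 0.2482 0.008 ]
bowl [ 0.5213 -0.1553  0.045 ]
hd [0.42883897 0.04679914 0.228     ] 0.24931369544036147 0.012487376132575055
pad 0.2573724567887574 -50.408928050583874
bowl 0.2583141488734058 52.60389914116184
[0.62770836 0.04936553 0.278     ] 0.05042783278332234
0.05 [0.6281 0.0493] [[248.  175.7]] [[279.4 168.4]]
0.165 [0.5131 0.0479] [[288.8 203.8]] [[278.8 207.6]]
0.25 [0.4282 0.0468] [[319.8 210.9]] [[278.6 233.8]]
[[ 0.934  0.357 -0.   ]
 [ 0.357 -0.934  0.001]
 [-0.    -0.001 -1.   ]]
```

```bash
cat >> h.py <<'E'
from scipy.spatial.transform import Rotation as Ro
def pose():
    s=state(); R=Ro.from_rotvec(s['tcp_rot']).as_matrix(); return s,s['position'],R
def plan(p1,yaw1,n=8):
    """yaw = azimuth (deg) of tool x; rows of shares to go to p1,yaw1 in n equal rows (tool vertical)"""
    s,p,R=pose(); y=np.degrees(np.arctan2(R[1,0],R[0,0])); dy=(yaw1-y+180)%360-180
    d=(np.array(p1)-p)/n; print('t',round(s['time'],2),'p',p.round(4),'yaw',round(y,2),'tilt',R[:2,2].round(4),'q7',s['joint_positions'][6].round(2),'F',s['ft_force'].round(1),'w',round(s['width'],4))
    for i in range(n):
        a=np.radians(y+dy*i/n); c,q=np.cos(a),np.sin(a)
        print([round(float(v),3) for v in ((c*d[0]+q*d[1])/.06,(q*d[0]-c*d[1])/.06,-d[2]/.06,-dy/n/4)])
E
python3 -c "
from h import *
plan((.40,-.25,.33),0.7)"
```

```text
t 0.1 p [ 0.205  -0.5369  0.2068] yaw 20.9 tilt [-0.0004  0.0009] q7 -0.08 F [ 0.6 -0.3 -0.3] w 0.0851
[0.593, -0.414, -0.257, 0.631]
[0.574, -0.439, -0.257, 0.631]
[0.554, -0.464, -0.257, 0.631]
[0.533, -0.488, -0.257, 0.631]
[0.511, -0.511, -0.257, 0.631]
[0.488, -0.533, -0.257, 0.631]
[0.464, -0.554, -0.257, 0.631]
[0.439, -0.574, -0.257, 0.631]
```

Emit:
apply_moves:
  steps:
    - {"gripper": 0, "tx": 0.59, "ty": -0.41, "tz": -0.257, "az": 0.63}
    - {"gripper": 0, "tx": 0.57, "ty": -0.44, "tz": -0.257, "az": 0.63}
    - {"gripper": 0, "tx": 0.55, "ty": -0.46, "tz": -0.257, "az": 0.63}
    - {"gripper": 0, "tx": 0.53, "ty": -0.49, "tz": -0.257, "az": 0.63}
    - {"gripper": 0, "tx": 0.51, "ty": -0.51, "tz": -0.257, "az": 0.63}
    - {"gripper": 0, "tx": 0.49, "ty": -0.53, "tz": -0.257, "az": 0.63}
    - {"gripper": 0, "tx": 0.46, "ty": -0.55, "tz": -0.257, "az": 0.63}
    - {"gripper": 0, "tx": 0.44, "ty": -0.57, "tz": -0.257, "az": 0.63}

```text
invalid input at $.steps[0]: expected keys gripper, tx, ty, tz, ax, ay, az
```

```bash
python3 -c "
from h import *
plan((.628,.0493,.31),0.7,8)"
```

```text
t 0.1 p [ 0.205  -0.5369  0.2068] yaw 20.9 tilt [-0.0004  0.0009] q7 -0.08 F [ 0.6 -0.3 -0.3] w 0.0851
[1.259, -0.827, -0.215, 0.631]
[1.221, -0.881, -0.215, 0.631]
[1.181, -0.934, -0.215, 0.631]
[1.139, -0.985, -0.215, 0.631]
[1.094, -1.035, -0.215, 0.631]
[1.048, -1.082, -0.215, 0.631]
[0.999, -1.127, -0.215, 0.631]
[0.948, -1.17, -0.215, 0.631]
```

Emit:
apply_moves:
  steps:
    - {"gripper": 0, "tx": 0.59, "ty": -0.41, "tz": -0.257, "ax": 0, "ay": 0, "az": 0.63}
    - {"gripper": 0, "tx": 0.57, "ty": -0.44, "tz": -0.257, "ax": 0, "ay": 0, "az": 0.63}
    - {"gripper": 0, "tx": 0.55, "ty": -0.46, "tz": -0.257, "ax": 0, "ay": 0, "az": 0.63}
    - {"gripper": 0, "tx": 0.53, "ty": -0.49, "tz": -0.257, "ax": 0, "ay": 0, "az": 0.63}
    - {"gripper": 0, "tx": 0.51, "ty": -0.51, "tz": -0.257, "ax": 0, "ay": 0, "az": 0.63}
    - {"gripper": 0, "tx": 0.49, "ty": -0.53, "tz": -0.257, "ax": 0, "ay": 0, "az": 0.63}
    - {"gripper": 0, "tx": 0.46, "ty": -0.55, "tz": -0.257, "ax": 0, "ay": 0, "az": 0.63}
    - {"gripper": 0, "tx": 0.44, "ty": -0.57, "tz": -0.257, "ax": 0, "ay": 0, "az": 0.63}

```text
time: 1.1
position: [0.3998, -0.2501, 0.331]
tcp_rot: [-3.141, -0.018, 0.0]
ft_force: [-0.8, -0.9, 0.2]
width: 0.0426
```

```bash
python3 -c "
from h import *
plan((.628,.0493,.315),0.7,8)"
```

```text
t 1.1 p [ 0.3998 -0.2501  0.331 ] yaw 0.66 tilt [-0.0003  0.0003] q7 -1.02 F [-0.8 -0.9  0.2] w 0.0426
[0.483, -0.618, 0.033, -0.001]
[0.483, -0.618, 0.033, -0.001]
[0.483, -0.618, 0.033, -0.001]
[0.483, -0.618, 0.033, -0.001]
[0.483, -0.618, 0.033, -0.001]
[0.483, -0.618, 0.033, -0.001]
[0.483, -0.618, 0.033, -0.001]
[0.483, -0.618, 0.033, -0.001]
```

Emit:
apply_moves:
  steps:
    - {"gripper": 0, "tx": 0.53, "ty": -0.68, "tz": 0.03, "ax": 0, "ay": 0, "az": 0}
    - {"gripper": 0, "tx": 0.53, "ty": -0.68, "tz": 0.03, "ax": 0, "ay": 0, "az": 0}
    - {"gripper": 0, "tx": 0.53, "ty": -0.68, "tz": 0.03, "ax": 0, "ay": 0, "az": 0}
    - {"gripper": 0, "tx": 0.53, "ty": -0.68, "tz": 0.03, "ax": 0, "ay": 0, "az": 0}
    - {"gripper": 0, "tx": 0.53, "ty": -0.68, "tz": 0.03, "ax": 0, "ay": 0, "az": 0}
    - {"gripper": 0, "tx": 0.53, "ty": -0.68, "tz": 0.03, "ax": 0, "ay": 0, "az": 0}
    - {"gripper": 0, "tx": 0.53, "ty": -0.68, "tz": 0.03, "ax": 0, "ay": 0, "az": 0}
    - {"gripper": 0, "tx": 0.154, "ty": -0.184, "tz": 0.03, "ax": 0, "ay": 0, "az": 0}

```text
time: 2.1
position: [0.628, 0.0513, 0.3148]
tcp_rot: [-3.141, -0.025, 0.003]
ft_force: [-0.5, -1.0, 0.1]
width: 0.0425
```

```bash
python3 -c "
from h import *
plan((.628,.0493,.253),0.7,4)"
```

```text
t 2.1 p [0.628  0.0513 0.3148] yaw 0.92 tilt [-0.0017  0.0009] q7 -1.64 F [-0.5 -1.   0.1] w 0.0425
[0.0, 0.008, 0.258, 0.014]
[0.0, 0.008, 0.258, 0.014]
[0.0, 0.008, 0.258, 0.014]
[0.0, 0.008, 0.258, 0.014]
```

Emit:
apply_moves:
  steps:
    - {"gripper": 0, "tx": 0, "ty": 0, "tz": 0.25, "ax": 0, "ay": 0, "az": 0}
    - {"gripper": 0, "tx": 0, "ty": 0, "tz": 0.25, "ax": 0, "ay": 0, "az": 0}
    - {"gripper": 0, "tx": 0, "ty": 0, "tz": 0.25, "ax": 0, "ay": 0, "az": 0}
    - {"gripper": 0, "tx": 0, "ty": 0, "tz": 0.25, "ax": 0, "ay": 0, "az": 0}
    - {"gripper": 0, "tx": 0, "ty": 0, "tz": 0, "ax": 0, "ay": 0, "az": 0}
    - {"gripper": -0.4, "tx": 0, "ty": 0, "tz": 0, "ax": 0, "ay": 0, "az": 0}
    - {"gripper": -0.7, "tx": 0, "ty": 0, "tz": 0, "ax": 0, "ay": 0, "az": 0}
    - {"gripper": -0.7, "tx": 0, "ty": 0, "tz": 0, "ax": 0, "ay": 0, "az": 0}
  squeeze: 35

```text
time: 3.1
position: [0.6274, 0.0482, 0.2565]
tcp_rot: [-3.141, -0.02, -0.001]
ft_force: [0.2, 0.4, -0.1]
width: 0.0127
```

```bash
python3 -c "
from h import *
plan((.628,.0493,.253),0.7,1);print(state()['torque'])"
```

```text
t 3.1 p [0.6274 0.0482 0.2565] yaw 0.74 tilt [0.0004 0.0002] q7 -1.64 F [ 0.2  0.4 -0.1] w 0.0127
[0.011, -0.018, 0.058, 0.009]
[ 0.0058817  -0.01464367  0.00629672]
```

Run:
```python
from h import *
a=snap('top','pics/t1.png')['color'][120:220,220:340];b=snap('side','pics/s1.png')['color'][130:230,190:310]
o=np.hstack([cv2.resize(x,(400,333),interpolation=cv2.INTER_CUBIC) for x in(a,b)]);cv2.imwrite('pics/c1.png',o)
```

```text
(no output)
```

View pics/c1.png

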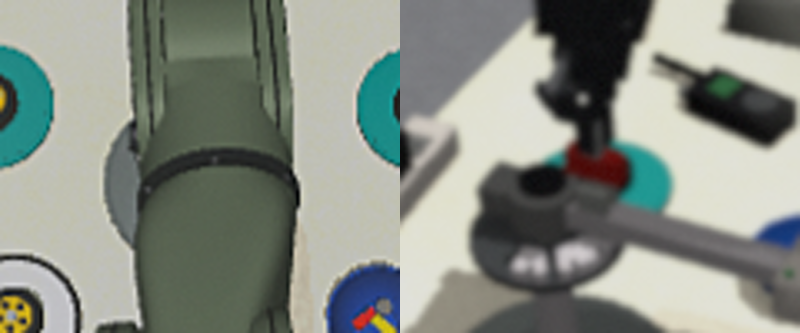

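Run:
```python
from h import *
f=lambda q:((q-[190,130])*400/120+[400,0]).round(0).tolist()
print('tcp',f(proj('side',[.6274,.0482,.2565])[0]),'near finger',f(proj('side',[.6274,.058,.2565])[0]))
for z in(.252,.278): print(z,[f(proj('side',[x,y,z])[0]) for x in(.603,.653) for y in(.04,.058)])
print(state()['width'],state()['ft_force'])
```

```text
tcp [596.0, 174.0] near finger [590.0, 181.0]
0.252 [[629.0, 180.0], [618.0, 193.0], [573.0, 164.0], [562.0, 177.0]]
0.278 [[628.0, 154.0], [617.0, 167.0], [571.0, 138.0], [560.0, 151.0]]
0.012917445150976637 [0.03065329 0.02587417 0.71013151]
```

Emit:
apply_moves:
  steps:
    - {"gripper": 0, "tx": 0, "ty": 0, "tz": 0, "ax": 0, "ay": 0, "az": 0}
    - {"gripper": 0, "tx": 0, "ty": -0.01, "tz": 0, "ax": 0, "ay": 0, "az": 0}
    - {"gripper": 0, "tx": 0, "ty": 0, "tz": 0.05, "ax": 0, "ay": 0, "az": 0}
    - {"gripper": 0, "tx": 0, "ty": 0, "tz": 0.04, "ax": 0, "ay": 0, "az": 0}
    - {"gripper": 0, "tx": 0, "ty": 0, "tz": 0, "ax": 0, "ay": 0, "az": 0}
    - {"gripper": -0.4, "tx": 0, "ty": 0, "tz": 0, "ax": 0, "ay": 0, "az": 0}
    - {"gripper": -0.7, "tx": 0, "ty": 0, "tz": 0, "ax": 0, "ay": 0, "az": 0}
    - {"gripper": -0.7, "tx": 0, "ty": 0, "tz": 0, "ax": 0, "ay": 0, "az": 0}

```text
time: 4.2
position: [0.6274, 0.0487, 0.251]
tcp_rot: [-3.141, -0.02, -0.001]
ft_force: [-0.3, -1.4, 2.4]
width: 0.0163
```

Run:
```python
from h import *
plan((.628,.0493,.253),0.7,1)
b=snap('side','pics/s2.png')['color'][130:205,215:315]
cv2.imwrite('pics/c2.png',cv2.resize(b,(800,600),interpolation=cv2.INTER_CUBIC))
```

```text
t 4.2 p [0.6274 0.0487 0.251 ] yaw 0.73 tilt [0.0004 0.    ] q7 -1.64 F [-0.3 -1.4  2.4] w 0.0163
[0.011, -0.009, -0.033, 0.009]
```

View pics/c2.png

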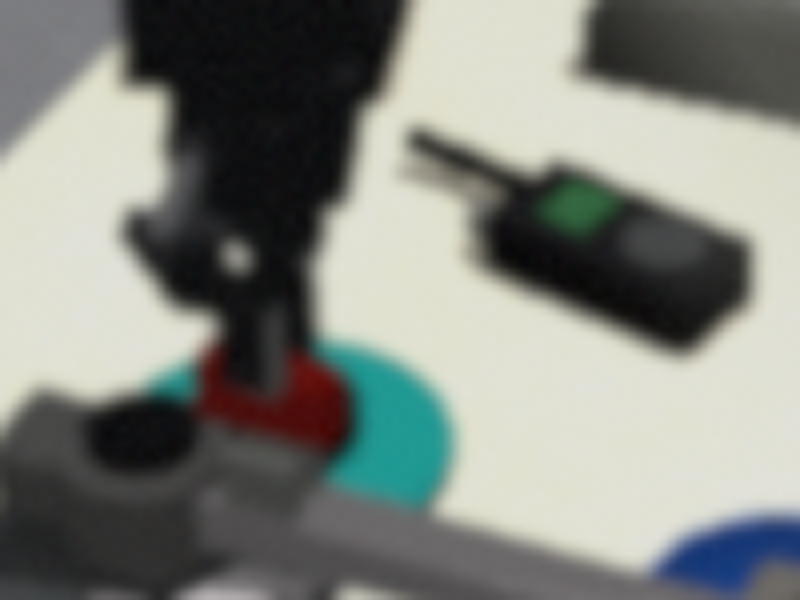

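The fingertips end about halfway up the handle, near crop (265,395), so the grip is on its rounded top. I'll re-grip about 10 mm lower.

Emit:
apply_moves:
  steps:
    - {"gripper": 0, "tx": 0, "ty": 0, "tz": 0, "ax": 0, "ay": 0, "az": 0}
    - {"gripper": 0, "tx": 0, "ty": 0, "tz": 0, "ax": 0, "ay": 0, "az": 0}
    - {"gripper": 0, "tx": 0, "ty": 0, "tz": 0.08, "ax": 0, "ay": 0, "az": 0}
    - {"gripper": 0, "tx": 0, "ty": 0, "tz": 0.08, "ax": 0, "ay": 0, "az": 0}
    - {"gripper": 0, "tx": 0, "ty": 0, "tz": 0, "ax": 0, "ay": 0, "az": 0}
    - {"gripper": -0.4, "tx": 0, "ty": 0, "tz": 0, "ax": 0, "ay": 0, "az": 0}
    - {"gripper": -0.8, "tx": 0, "ty": 0, "tz": 0, "ax": 0, "ay": 0, "az": 0}
    - {"gripper": -0.8, "tx": 0, "ty": 0, "tz": 0, "ax": 0, "ay": 0, "az": 0}
  squeeze: 45

```text
time: 5.25
position: [0.6274, 0.0487, 0.2414]
tcp_rot: [-3.142, -0.02, -0.001]
ft_force: [-1.0, -0.5, 3.8]
width: 0.0166
```

Run:
```python
from h import *
plan((.628,.0493,.253),0.7,1)
```

```text
t 5.25 p [0.6274 0.0487 0.2414] yaw 0.74 tilt [0.0004 0.    ] q7 -1.64 F [-1.  -0.5  3.8] w 0.0166
[0.011, -0.01, -0.193, 0.01]
```

Emit:
apply_moves:
  steps:
    - {"gripper": -0.8, "tx": 0, "ty": 0, "tz": -0.06, "ax": 0, "ay": 0, "az": 0}
    - {"gripper": -0.8, "tx": 0, "ty": 0, "tz": -0.06, "ax": 0, "ay": 0, "az": 0}
    - {"gripper": -0.8, "tx": 0, "ty": 0, "tz": -0.06, "ax": 0, "ay": 0, "az": 0}
    - {"gripper": -0.8, "tx": 0, "ty": 0, "tz": -0.06, "ax": 0, "ay": 0, "az": 0}
    - {"gripper": -0.8, "tx": 0, "ty": 0, "tz": -0.06, "ax": 0, "ay": 0, "az": 0}
    - {"gripper": -0.8, "tx": 0, "ty": 0, "tz": 0, "ax": 0, "ay": 0, "az": 0}
    - {"gripper": -0.8, "tx": 0, "ty": 0, "tz": 0, "ax": 0, "ay": 0, "az": 0}
    - {"gripper": -0.8, "tx": 0, "ty": 0, "tz": 0, "ax": 0, "ay": 0, "az": 0}

```text
time: 6.25
position: [0.6272, 0.0488, 0.259]
tcp_rot: [-3.141, -0.02, 0.001]
ft_force: [1.9, -1.0, -14.2]
width: 0.0168
```

Run:
```python
from h import *
plan((.628,.0493,.253),0.7,1)
```

```text
t 6.25 p [0.6272 0.0488 0.259 ] yaw 0.74 tilt [-0.0004  0.    ] q7 -1.64 F [  1.9  -1.  -14.2] w 0.0168
[0.014, -0.008, 0.1, 0.011]
```

The force of -14 N fits a lift of about 17.6 mm with no slip. Next is the counter-clockwise twist of 64°.

Emit:
apply_moves:
  steps:
    - {"gripper": -0.8, "tx": 0, "ty": 0, "tz": 0, "ax": 0, "ay": 0, "az": -1}
    - {"gripper": -0.8, "tx": 0, "ty": 0, "tz": 0, "ax": 0, "ay": 0, "az": -1}
    - {"gripper": -0.8, "tx": 0, "ty": 0, "tz": 0, "ax": 0, "ay": 0, "az": -1}
    - {"gripper": -0.8, "tx": 0, "ty": 0, "tz": 0, "ax": 0, "ay": 0, "az": -1}
    - {"gripper": -0.8, "tx": 0, "ty": 0, "tz": 0, "ax": 0, "ay": 0, "az": -1}
    - {"gripper": -0.8, "tx": 0, "ty": 0, "tz": 0, "ax": 0, "ay": 0, "az": -1}
    - {"gripper": -0.8, "tx": 0, "ty": 0, "tz": 0, "ax": 0, "ay": 0, "az": -1}
    - {"gripper": -0.8, "tx": 0, "ty": 0, "tz": 0, "ax": 0, "ay": 0, "az": -1}

```text
time: 7.25
position: [0.6273, 0.0482, 0.2591]
tcp_rot: [3.013, 0.888, -0.0]
ft_force: [2.0, -3.8, -13.4]
width: 0.0163
```

Emit:
apply_moves:
  steps:
    - {"gripper": -0.8, "tx": 0, "ty": 0, "tz": 0, "ax": 0, "ay": 0, "az": -1}
    - {"gripper": -0.8, "tx": 0, "ty": 0, "tz": 0, "ax": 0, "ay": 0, "az": -1}
    - {"gripper": -0.8, "tx": 0, "ty": 0, "tz": 0, "ax": 0, "ay": 0, "az": -1}
    - {"gripper": -0.8, "tx": 0, "ty": 0, "tz": 0, "ax": 0, "ay": 0, "az": -1}
    - {"gripper": -0.8, "tx": 0, "ty": 0, "tz": 0, "ax": 0, "ay": 0, "az": -1}
    - {"gripper": -0.8, "tx": 0, "ty": 0, "tz": 0, "ax": 0, "ay": 0, "az": -1}
    - {"gripper": -0.8, "tx": 0, "ty": 0, "tz": 0, "ax": 0, "ay": 0, "az": -1}
    - {"gripper": -0.8, "tx": 0, "ty": 0, "tz": 0, "ax": 0, "ay": 0, "az": 0}

```text
time: 8.25
position: [0.6277, 0.0478, 0.2591]
tcp_rot: [2.709, 1.588, 0.0]
ft_force: [4.9, -4.2, -14.3]
width: 0.0167
```

Run:
```python
from h import *
plan((.628,.0493,.253),0.7,1);print(state()['torque'])
```

```text
t 8.25 p [0.6277 0.0478 0.2591] yaw 60.75 tilt [ 0.0008 -0.0012] q7 -0.75 F [  4.9  -4.2 -14.3] w 0.0167
[0.025, -0.008, 0.102, 15.012]
[-0.99435346 -1.1828223   0.03520636]
```

Emit:
apply_moves:
  steps:
    - {"gripper": -0.8, "tx": 0, "ty": 0, "tz": 0.02, "ax": 0, "ay": 0, "az": 0}
    - {"gripper": -0.8, "tx": 0, "ty": 0, "tz": 0.02, "ax": 0, "ay": 0, "az": 0}
    - {"gripper": -0.3, "tx": 0, "ty": 0, "tz": 0, "ax": 0, "ay": 0, "az": 0}
    - {"gripper": 0, "tx": 0, "ty": 0, "tz": 0, "ax": 0, "ay": 0, "az": 0}
    - {"gripper": 0, "tx": 0, "ty": 0, "tz": 0, "ax": 0, "ay": 0, "az": 0}
    - {"gripper": 0, "tx": 0, "ty": 0, "tz": -0.4, "ax": 0, "ay": 0, "az": 0}
    - {"gripper": 0, "tx": 0, "ty": 0, "tz": -0.6, "ax": 0, "ay": 0, "az": 0}
    - {"gripper": 0, "tx": 0, "ty": 0, "tz": -0.3, "ax": 0, "ay": 0, "az": 0}

```text
time: 9.25
position: [0.6275, 0.0489, 0.3368]
tcp_rot: [2.71, 1.588, 0.003]
ft_force: [-0.4, 0.0, 0.1]
width: 0.0424
```

Run:
```python
from h import *
plan((.508,.0475,.30),0.7,8)
b=snap('side','pics/s3.png')['color'][130:205,215:315]
cv2.imwrite('pics/c3.png',cv2.resize(b,(800,600),interpolation=cv2.INTER_CUBIC))
```

```text
t 9.25 p [0.6275 0.0489 0.3368] yaw 60.74 tilt [0.0022 0.0005] q7 -0.73 F [-0.4  0.   0.1] w 0.0424
[-0.124, -0.216, 0.077, 1.876]
[-0.151, -0.198, 0.077, 1.876]
[-0.176, -0.176, 0.077, 1.876]
[-0.197, -0.152, 0.077, 1.876]
[-0.216, -0.125, 0.077, 1.876]
[-0.23, -0.095, 0.077, 1.876]
[-0.241, -0.065, 0.077, 1.876]
[-0.247, -0.033, 0.077, 1.876]
```

View pics/c3.png

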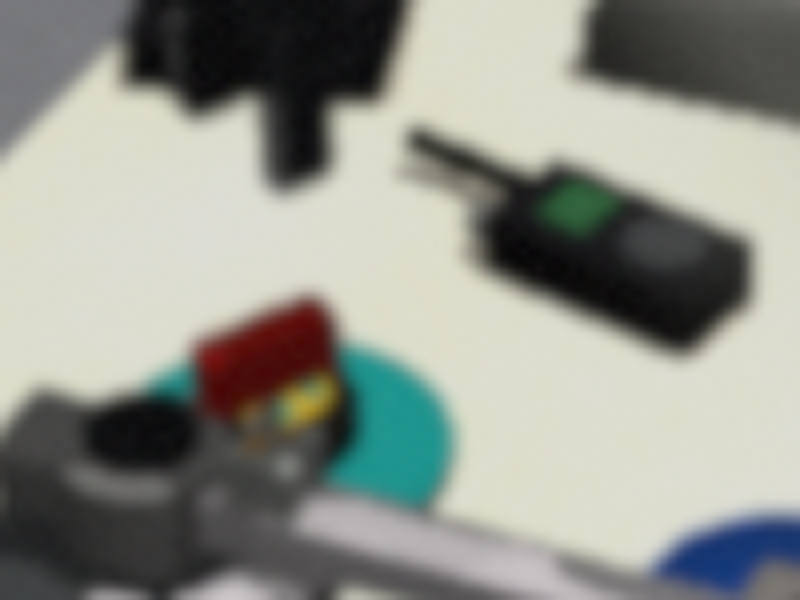

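The handle is held out and twisted: the red bar sits raised and crosswise at crop (265,355). Next I'll go to the bar and turn the tool.

Run:
```python
from h import *
plan((.513,.048,.300),92.7,8)
```

```text
t 9.3 p [0.6278 0.049  0.3383] yaw 60.74 tilt [0.0039 0.0008] q7 -0.73 F [-0.3  0.1  2.9] w 0.0428
[-0.119, -0.208, 0.08, -0.999]
[-0.104, -0.215, 0.08, -0.999]
[-0.089, -0.222, 0.08, -0.999]
[-0.073, -0.228, 0.08, -0.999]
[-0.057, -0.232, 0.08, -0.999]
[-0.041, -0.236, 0.08, -0.999]
[-0.024, -0.238, 0.08, -0.999]
[-0.008, -0.239, 0.08, -0.999]
```

Emit:
apply_moves:
  steps:
    - {"gripper": -0.1, "tx": -0.12, "ty": -0.21, "tz": 0, "ax": 0, "ay": 0, "az": -1}
    - {"gripper": -0.1, "tx": -0.1, "ty": -0.215, "tz": 0, "ax": 0, "ay": 0, "az": -1}
    - {"gripper": -0.1, "tx": -0.09, "ty": -0.22, "tz": 0, "ax": 0, "ay": 0, "az": -1}
    - {"gripper": -0.1, "tx": -0.07, "ty": -0.23, "tz": 0, "ax": 0, "ay": 0, "az": -1}
    - {"gripper": -0.1, "tx": -0.06, "ty": -0.23, "tz": 0.1, "ax": 0, "ay": 0, "az": -1}
    - {"gripper": -0.1, "tx": -0.04, "ty": -0.235, "tz": 0.15, "ax": 0, "ay": 0, "az": -1}
    - {"gripper": -0.1, "tx": -0.025, "ty": -0.24, "tz": 0.2, "ax": 0, "ay": 0, "az": -1}
    - {"gripper": -0.1, "tx": -0.01, "ty": -0.24, "tz": 0.2, "ax": 0, "ay": 0, "az": -1}

```text
time: 10.3
position: [0.5118, 0.0478, 0.2953]
tcp_rot: [-2.165, -2.277, -0.0]
ft_force: [0.3, -0.1, -0.6]
width: 0.0389
```

Emit:
apply_moves:
  steps:
    - {"gripper": -0.1, "tx": 0, "ty": 0, "tz": 0, "ax": 0, "ay": 0, "az": -1}
    - {"gripper": -0.1, "tx": 0, "ty": 0, "tz": 0, "ax": 0, "ay": 0, "az": -1}
    - {"gripper": -0.1, "tx": 0, "ty": 0, "tz": 0, "ax": 0, "ay": 0, "az": -1}
    - {"gripper": -0.1, "tx": 0, "ty": 0, "tz": 0, "ax": 0, "ay": 0, "az": -1}
    - {"gripper": -0.1, "tx": 0, "ty": 0, "tz": 0, "ax": 0, "ay": 0, "az": -1}
    - {"gripper": -0.1, "tx": 0, "ty": 0, "tz": 0, "ax": 0, "ay": 0, "az": -1}
    - {"gripper": -0.1, "tx": 0, "ty": 0, "tz": 0, "ax": 0, "ay": 0, "az": -1}
    - {"gripper": -0.1, "tx": 0, "ty": 0, "tz": 0, "ax": 0, "ay": 0, "az": -1}

```text
time: 11.3
position: [0.5123, 0.0478, 0.2956]
tcp_rot: [-1.454, -2.785, -0.0]
ft_force: [1.0, 0.7, 0.2]
width: 0.0383
```

Emit:
apply_moves:
  steps:
    - {"gripper": -0.1, "tx": 0, "ty": 0, "tz": 0, "ax": 0, "ay": 0, "az": -1}
    - {"gripper": -0.1, "tx": 0, "ty": 0, "tz": 0, "ax": 0, "ay": 0, "az": -1}
    - {"gripper": -0.1, "tx": 0, "ty": 0, "tz": 0, "ax": 0, "ay": 0, "az": -1}
    - {"gripper": -0.1, "tx": 0, "ty": 0, "tz": 0, "ax": 0, "ay": 0, "az": -1}
    - {"gripper": -0.1, "tx": 0, "ty": 0, "tz": 0, "ax": 0, "ay": 0, "az": -1}
    - {"gripper": -0.1, "tx": 0, "ty": 0, "tz": 0, "ax": 0, "ay": 0, "az": -1}
    - {"gripper": -0.1, "tx": 0, "ty": 0, "tz": 0, "ax": 0, "ay": 0, "az": -1}
    - {"gripper": -0.1, "tx": 0, "ty": 0, "tz": 0, "ax": 0, "ay": 0, "az": -1}

```text
time: 12.3
position: [0.5123, 0.0477, 0.2956]
tcp_rot: [-0.63, -3.078, -0.0]
ft_force: [0.5, -0.0, 0.2]
width: 0.0382
```

Run:
```python
from h import *
plan((.513,.0478,.19),180.7,6)
```

```text
t 12.3 p [0.5123 0.0477 0.2956] yaw 156.88 tilt [0.     0.0002] q7 0.62 F [ 0.5 -0.   0.2] w 0.0382
[-0.002, 0.001, 0.293, -0.993]
[-0.002, 0.001, 0.293, -0.993]
[-0.002, 0.001, 0.293, -0.993]
[-0.002, 0.001, 0.293, -0.993]
[-0.002, 0.0, 0.293, -0.993]
[-0.002, 0.0, 0.293, -0.993]
```

Emit:
apply_moves:
  steps:
    - {"gripper": -0.1, "tx": 0, "ty": 0, "tz": 0.1, "ax": 0, "ay": 0, "az": -1}
    - {"gripper": -0.1, "tx": 0, "ty": 0, "tz": 0.2, "ax": 0, "ay": 0, "az": -1}
    - {"gripper": -0.1, "tx": 0, "ty": 0, "tz": 0.3, "ax": 0, "ay": 0, "az": -1}
    - {"gripper": -0.1, "tx": 0, "ty": 0, "tz": 0.3, "ax": 0, "ay": 0, "az": -1}
    - {"gripper": -0.1, "tx": 0, "ty": 0, "tz": 0.3, "ax": 0, "ay": 0, "az": -1}
    - {"gripper": -0.1, "tx": 0, "ty": 0, "tz": 0.25, "ax": 0, "ay": 0, "az": -1}
    - {"gripper": -0.1, "tx": 0, "ty": 0, "tz": 0.2, "ax": 0, "ay": 0, "az": 0}
    - {"gripper": -0.1, "tx": 0, "ty": 0, "tz": 0.1, "ax": 0, "ay": 0, "az": 0}

```text
time: 13.3
position: [0.5123, 0.0477, 0.1903]
tcp_rot: [0.018, -3.141, -0.0]
ft_force: [-0.5, 0.1, -0.2]
width: 0.0384
```

```bash
cat >> h.py <<'E'
PIV=np.array([.678,.0499])
def swing(b1,n=8,r=.165,z=None,yo=180.7):
    """rows following the arc to boom angle b1 (deg) from the present TCP"""
    s,p,R=pose(); y=np.degrees(np.arctan2(R[1,0],R[0,0]))
    d=p[:2]-PIV; b0=(np.degrees(np.arctan2(d[1],d[0]))-180.7+180)%360-180
    print('t',round(s['time'],2),'p',p.round(4),'r',np.linalg.norm(d).round(4),'boom',b0.round(2),'yaw',round(y,2),'q7',s['joint_positions'][6].round(2),'F',s['ft_force'].round(1),'w',round(s['width'],4))
    dy=(yo+b1-y+180)%360-180; q=p[:2]
    for i in range(n):
        b=np.radians(180.7+b0+(b1-b0)*(i+1)/n); g=PIV+r*np.array([np.cos(b),np.sin(b)]); dd=g-q; q=g
        a=np.radians(y+dy*i/n); c,w=np.cos(a),np.sin(a)
        print([round(float(v),3) for v in ((c*dd[0]+w*dd[1])/.06,(w*dd[0]-c*dd[1])/.06,0,-dy/n/4)])
E
python3 -c "
from h import *
swing(-51,16)"
```

```text
t 13.3 p [0.5123 0.0477 0.1903] r 0.1657 boom 0.05 yaw -179.35 q7 0.85 F [-0.5  0.1 -0.2] w 0.0384
[-0.016, 0.153, 0.0, 0.796]
[-0.004, 0.153, 0.0, 0.796]
[-0.004, 0.153, 0.0, 0.796]
[-0.004, 0.153, 0.0, 0.796]
[-0.004, 0.153, 0.0, 0.796]
[-0.004, 0.153, 0.0, 0.796]
[-0.004, 0.153, 0.0, 0.796]
[-0.004, 0.153, 0.0, 0.796]
[-0.004, 0.153, 0.0, 0.796]
[-0.004, 0.153, 0.0, 0.796]
[-0.004, 0.153, 0.0, 0.796]
[-0.004, 0.153, 0.0, 0.796]
[-0.004, 0.153, 0.0, 0.796]
[-0.004, 0.153, 0.0, 0.796]
[-0.004, 0.153, 0.0, 0.796]
[-0.004, 0.153, 0.0, 0.796]
```

Emit:
apply_moves:
  steps:
    - {"gripper": -0.2, "tx": -0.003, "ty": 0.05, "tz": 0, "ax": 0, "ay": 0, "az": 0.26}
    - {"gripper": -0.25, "tx": -0.003, "ty": 0.05, "tz": 0, "ax": 0, "ay": 0, "az": 0.26}
    - {"gripper": -0.25, "tx": -0.003, "ty": 0.08, "tz": 0, "ax": 0, "ay": 0, "az": 0.42}
    - {"gripper": -0.25, "tx": -0.003, "ty": 0.1, "tz": 0, "ax": 0, "ay": 0, "az": 0.52}
    - {"gripper": -0.25, "tx": -0.003, "ty": 0.11, "tz": 0, "ax": 0, "ay": 0, "az": 0.573}
    - {"gripper": -0.25, "tx": -0.003, "ty": 0.11, "tz": 0, "ax": 0, "ay": 0, "az": 0.573}
    - {"gripper": -0.25, "tx": -0.003, "ty": 0.11, "tz": 0, "ax": 0, "ay": 0, "az": 0.573}
    - {"gripper": -0.25, "tx": -0.003, "ty": 0.11, "tz": 0, "ax": 0, "ay": 0, "az": 0.573}

```text
time: 14.3
position: [0.5182, 0.091, 0.191]
tcp_rot: [0.394, 3.117, 0.0]
ft_force: [-0.3, -1.1, 1.2]
width: 0.032
```

```bash
python3 -c "
from h import *
swing(-51,16)"|head -3
```

```text
t 14.3 p [0.5182 0.091  0.191 ] r 0.165 boom -15.11 yaw 165.59 q7 0.57 F [-0.3 -1.1  1.2] w 0.032
[-0.002, 0.108, 0.0, 0.561]
[-0.002, 0.108, 0.0, 0.561]
```

Emit:
apply_moves:
  steps:
    - {"gripper": -0.25, "tx": -0.003, "ty": 0.11, "tz": 0, "ax": 0, "ay": 0, "az": 0.573}
    - {"gripper": -0.25, "tx": -0.003, "ty": 0.11, "tz": 0, "ax": 0, "ay": 0, "az": 0.573}
    - {"gripper": -0.25, "tx": -0.003, "ty": 0.11, "tz": 0, "ax": 0, "ay": 0, "az": 0.573}
    - {"gripper": -0.25, "tx": -0.003, "ty": 0.11, "tz": 0, "ax": 0, "ay": 0, "az": 0.573}
    - {"gripper": -0.25, "tx": -0.003, "ty": 0.11, "tz": 0, "ax": 0, "ay": 0, "az": 0.573}
    - {"gripper": -0.25, "tx": -0.003, "ty": 0.11, "tz": 0, "ax": 0, "ay": 0, "az": 0.573}
    - {"gripper": -0.25, "tx": -0.003, "ty": 0.11, "tz": 0, "ax": 0, "ay": 0, "az": 0.573}
    - {"gripper": -0.25, "tx": -0.003, "ty": 0.11, "tz": 0, "ax": 0, "ay": 0, "az": 0.573}

```text
time: 15.3
position: [0.5396, 0.139, 0.1908]
tcp_rot: [-0.886, -3.014, -0.0]
ft_force: [-1.6, -1.7, 0.5]
width: 0.0319
```

Emit:
apply_moves:
  steps:
    - {"gripper": -0.25, "tx": -0.003, "ty": 0.11, "tz": 0, "ax": 0, "ay": 0, "az": 0.573}
    - {"gripper": -0.25, "tx": -0.003, "ty": 0.11, "tz": 0, "ax": 0, "ay": 0, "az": 0.573}
    - {"gripper": -0.25, "tx": -0.003, "ty": 0.11, "tz": 0, "ax": 0, "ay": 0, "az": 0.573}
    - {"gripper": -0.25, "tx": -0.003, "ty": 0.11, "tz": 0, "ax": 0, "ay": 0, "az": 0.573}
    - {"gripper": -0.25, "tx": -0.003, "ty": 0.11, "tz": 0, "ax": 0, "ay": 0, "az": 0.573}
    - {"gripper": -0.25, "tx": -0.003, "ty": 0.08, "tz": 0, "ax": 0, "ay": 0, "az": 0.42}
    - {"gripper": -0.25, "tx": -0.003, "ty": 0.06, "tz": 0, "ax": 0, "ay": 0, "az": 0.31}
    - {"gripper": -0.25, "tx": -0.003, "ty": 0.03, "tz": 0, "ax": 0, "ay": 0, "az": 0.16}

```text
time: 16.3
position: [0.5678, 0.1711, 0.1908]
tcp_rot: [-1.27, -2.874, 0.0]
ft_force: [-2.1, 0.6, -0.9]
width: 0.0319
```

Run:
```python
from h import *
swing(-51,1)
snap('top','pics/t4.png')
```

```text
t 16.3 p [0.5678 0.1711 0.1908] r 0.1639 boom -48.42 yaw 132.33 q7 0.06 F [-2.1  0.6 -0.9] w 0.0319
[0.016, 0.124, 0.0, 0.657]
```

View pics/t4.png

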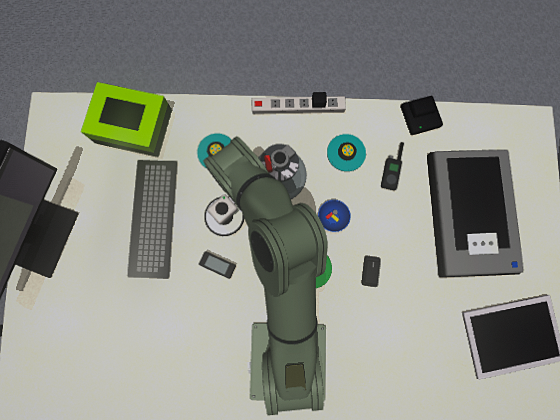

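Emit:
apply_moves:
  steps:
    - {"gripper": -0.25, "tx": 0.01, "ty": 0.05, "tz": 0, "ax": 0, "ay": 0, "az": 0.26}
    - {"gripper": -0.25, "tx": 0, "ty": 0.05, "tz": 0, "ax": 0, "ay": 0, "az": 0.26}
    - {"gripper": -0.25, "tx": 0, "ty": 0.02, "tz": 0, "ax": 0, "ay": 0, "az": 0}
    - {"gripper": -0.1, "tx": 0, "ty": 0, "tz": 0, "ax": 0, "ay": 0, "az": 0}
    - {"gripper": -0.1, "tx": 0, "ty": -0.04, "tz": 0, "ax": 0, "ay": 0, "az": 0}
    - {"gripper": -0.1, "tx": 0, "ty": 0, "tz": -0.4, "ax": 0, "ay": 0, "az": 0}
    - {"gripper": -0.1, "tx": 0, "ty": 0, "tz": -0.9, "ax": 0, "ay": 0, "az": -1}
    - {"gripper": -0.1, "tx": 0, "ty": 0, "tz": -0.9, "ax": 0, "ay": 0, "az": -1}

```text
time: 17.35
position: [0.5704, 0.1745, 0.3245]
tcp_rot: [-1.115, -2.937, -0.0]
ft_force: [0.4, 0.3, 1.3]
width: 0.0386
```

Run:
```python
from h import *
swing(-51,1)
plan((.645,.0878,.33),169,8)
```

```text
t 17.35 p [0.5704 0.1745 0.3245] r 0.1646 boom -49.9 yaw 138.43 q7 0.23 F [0.4 0.3 1.3] w 0.0386
[-0.001, 0.053, 0.0, 2.183]
t 17.35 p [0.5704 0.1745 0.3245] yaw 138.43 tilt [-0.0003  0.0003] q7 0.23 F [0.4 0.3 1.3] w 0.0386
[-0.236, -0.032, -0.011, -0.955]
[-0.233, -0.048, -0.011, -0.955]
[-0.23, -0.063, -0.011, -0.955]
[-0.225, -0.078, -0.011, -0.955]
[-0.219, -0.093, -0.011, -0.955]
[-0.213, -0.108, -0.011, -0.955]
[-0.205, -0.122, -0.011, -0.955]
[-0.196, -0.135, -0.011, -0.955]
```

Run:
```python
from h import *
a=snap('top','pics/t5.png')['color'][135:235,200:320];b=snap('side','pics/s5.png')['color'][160:260,200:320]
o=np.vstack([cv2.resize(x,(360,300),interpolation=cv2.INTER_CUBIC) for x in(a,b)])
o=np.hstack([cv2.resize(x,(400,333),interpolation=cv2.INTER_CUBIC) for x in(a,b)]);cv2.imwrite('pics/c5.png',o)
```

```text
(no output)
```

View pics/c5.png

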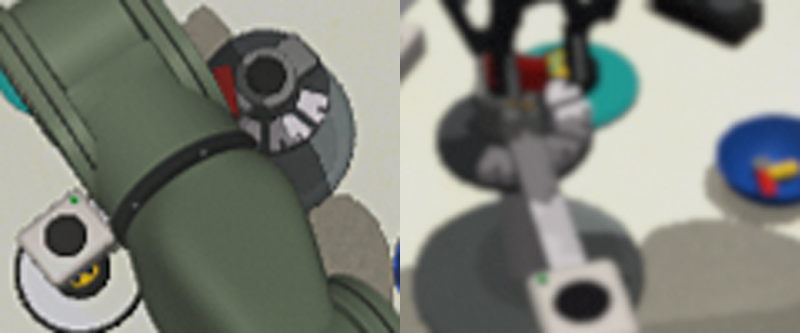

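Run:
```python
from h import *
h=atz('top',(220.1,205.5),.228);d=h[:2]-PIV;print(h,np.linalg.norm(d),np.degrees(np.arctan2(d[1],d[0]))-180.7)
h=atz('side',(200+(582-400)*.3,160+300*.3),.228);d=h[:2]-PIV;print(h,np.linalg.norm(d),np.degrees(np.arctan2(d[1],d[0]))-180.7)
for b in(-50,-54):
  a=np.radians(180.7+b); c=PIV+.05*np.array([np.cos(a),np.sin(a)]); t=a+np.radians(60)
  e=[[*(c+s*.025*np.array([np.cos(t),np.sin(t)])),z] for s in(-1,1) for z in (.267,.293)]
  T=proj('top',e);S=proj('side',e);print(b,c,((T-[200,135])/.3).round().tolist(),((S-[200,160])/.3+[400,0]).round().tolist())
```

```text
[0.51447251 0.23618698 0.228     ] 0.24787915846706135 -49.422508868739925
[0.51618101 0.23449835 0.228     ] 0.24548306271671508 -49.46218171596519
-50 [0.64539508 0.08780672] [[220.0, 71.0], [220.0, 63.0], [229.0, 121.0], [228.0, 114.0]] [[486.0, 82.0], [483.0, 55.0], [548.0, 91.0], [546.0, 64.0]]
-54 [0.64811874 0.08998878] [[220.0, 68.0], [219.0, 60.0], [225.0, 118.0], [224.0, 111.0]] [[483.0, 81.0], [480.0, 54.0], [543.0, 93.0], [541.0, 67.0]]
```

The pictures agree on a boom angle of about -49.5° and a handle at (0.645, 0.0875) twisted 60°. I'll go to it.

Emit:
apply_moves:
  steps:
    - {"gripper": 0, "tx": -0.236, "ty": -0.032, "tz": -0.05, "ax": 0, "ay": 0, "az": -0.955}
    - {"gripper": 0, "tx": -0.233, "ty": -0.048, "tz": -0.05, "ax": 0, "ay": 0, "az": -0.955}
    - {"gripper": 0, "tx": -0.23, "ty": -0.063, "tz": -0.05, "ax": 0, "ay": 0, "az": -0.955}
    - {"gripper": 0, "tx": -0.225, "ty": -0.078, "tz": 0, "ax": 0, "ay": 0, "az": -0.955}
    - {"gripper": 0, "tx": -0.219, "ty": -0.093, "tz": 0, "ax": 0, "ay": 0, "az": -0.955}
    - {"gripper": 0, "tx": -0.213, "ty": -0.108, "tz": 0, "ax": 0, "ay": 0, "az": -0.955}
    - {"gripper": 0, "tx": -0.205, "ty": -0.122, "tz": 0, "ax": 0, "ay": 0, "az": -0.955}
    - {"gripper": 0, "tx": -0.196, "ty": -0.135, "tz": 0, "ax": 0, "ay": 0, "az": -0.955}

```text
time: 18.45
position: [0.6453, 0.0874, 0.3316]
tcp_rot: [-0.302, -3.127, -0.0]
ft_force: [1.1, -0.1, 0.2]
width: 0.0428
```

Run:
```python
from h import *
plan((.645,.0875,.2564),191.2,6)
```

```text
t 18.45 p [0.6453 0.0874 0.3316] yaw 168.98 tilt [-0.0002  0.    ] q7 0.93 F [ 1.1 -0.1  0.2] w 0.0428
[0.001, 0.0, 0.209, -0.926]
[0.001, 0.0, 0.209, -0.926]
[0.001, 0.0, 0.209, -0.926]
[0.001, 0.0, 0.209, -0.926]
[0.001, 0.0, 0.209, -0.926]
[0.001, 0.0, 0.209, -0.926]
```

Emit:
apply_moves:
  steps:
    - {"gripper": 0, "tx": 0, "ty": 0, "tz": 0, "ax": 0, "ay": 0, "az": -0.926}
    - {"gripper": 0, "tx": 0, "ty": 0, "tz": 0, "ax": 0, "ay": 0, "az": -0.926}
    - {"gripper": 0, "tx": 0, "ty": 0, "tz": 0.1, "ax": 0, "ay": 0, "az": -0.926}
    - {"gripper": 0, "tx": 0, "ty": 0, "tz": 0.2, "ax": 0, "ay": 0, "az": -0.926}
    - {"gripper": 0, "tx": 0, "ty": 0, "tz": 0.25, "ax": 0, "ay": 0, "az": -0.926}
    - {"gripper": 0, "tx": 0, "ty": 0, "tz": 0.25, "ax": 0, "ay": 0, "az": -0.926}
    - {"gripper": 0, "tx": 0, "ty": 0, "tz": 0.25, "ax": 0, "ay": 0, "az": 0}
    - {"gripper": 0, "tx": 0, "ty": 0, "tz": 0.2, "ax": 0, "ay": 0, "az": 0}

```text
time: 19.45
position: [0.645, 0.0877, 0.256]
tcp_rot: [0.303, -3.127, -0.0]
ft_force: [0.4, -0.7, -0.5]
width: 0.0431
```

Emit:
apply_moves:
  steps:
    - {"gripper": -0.3, "tx": 0, "ty": 0, "tz": 0, "ax": 0, "ay": 0, "az": 0}
    - {"gripper": -0.5, "tx": 0, "ty": 0, "tz": 0, "ax": 0, "ay": 0, "az": 0}
    - {"gripper": -0.6, "tx": 0, "ty": 0, "tz": 0, "ax": 0, "ay": 0, "az": 0}
    - {"gripper": -0.8, "tx": 0, "ty": 0, "tz": 0, "ax": 0, "ay": 0, "az": 0}
    - {"gripper": -0.8, "tx": 0, "ty": 0, "tz": 0, "ax": 0, "ay": 0, "az": 0}
    - {"gripper": -0.8, "tx": 0, "ty": 0, "tz": -0.02, "ax": 0, "ay": 0, "az": 0}
    - {"gripper": -0.8, "tx": 0, "ty": 0, "tz": -0.025, "ax": 0, "ay": 0, "az": 0}
    - {"gripper": -0.8, "tx": 0, "ty": 0, "tz": 0, "ax": 0, "ay": 0, "az": 0}
  squeeze: 45

```text
time: 20.45
position: [0.645, 0.0875, 0.2589]
tcp_rot: [0.303, -3.126, 0.001]
ft_force: [2.7, -2.0, -14.1]
width: 0.0165
```

Run:
```python
from h import *
plan((.645,.0875,.2564),191.2,1);print(state()['torque'])
```

```text
t 20.45 p [0.645  0.0875 0.2589] yaw -168.92 tilt [-0.001  -0.0005] q7 1.22 F [  2.7  -2.  -14.1] w 0.0165
[0.001, -0.0, 0.041, -0.031]
[-0.52142796 -0.63834819 -0.00942355]
```

Emit:
apply_moves:
  steps:
    - {"gripper": -0.8, "tx": 0, "ty": 0, "tz": 0, "ax": 0, "ay": 0, "az": 1}
    - {"gripper": -0.8, "tx": 0, "ty": 0, "tz": 0, "ax": 0, "ay": 0, "az": 1}
    - {"gripper": -0.8, "tx": 0, "ty": 0, "tz": 0, "ax": 0, "ay": 0, "az": 1}
    - {"gripper": -0.8, "tx": 0, "ty": 0, "tz": 0, "ax": 0, "ay": 0, "az": 1}
    - {"gripper": -0.8, "tx": 0, "ty": 0, "tz": 0, "ax": 0, "ay": 0, "az": 1}
    - {"gripper": -0.8, "tx": 0, "ty": 0, "tz": 0, "ax": 0, "ay": 0, "az": 1}
    - {"gripper": -0.8, "tx": 0, "ty": 0, "tz": 0, "ax": 0, "ay": 0, "az": 1}
    - {"gripper": -0.8, "tx": 0, "ty": 0, "tz": 0, "ax": 0, "ay": 0, "az": 1}

```text
time: 21.45
position: [0.6451, 0.0878, 0.259]
tcp_rot: [-0.574, -3.088, 0.0]
ft_force: [4.0, -1.3, -14.1]
width: 0.0166
```

Emit:
apply_moves:
  steps:
    - {"gripper": -0.8, "tx": 0, "ty": 0, "tz": 0, "ax": 0, "ay": 0, "az": 1}
    - {"gripper": -0.8, "tx": 0, "ty": 0, "tz": 0, "ax": 0, "ay": 0, "az": 1}
    - {"gripper": -0.8, "tx": 0, "ty": 0, "tz": 0, "ax": 0, "ay": 0, "az": 1}
    - {"gripper": -0.8, "tx": 0, "ty": 0, "tz": 0, "ax": 0, "ay": 0, "az": 1}
    - {"gripper": -0.8, "tx": 0, "ty": 0, "tz": 0, "ax": 0, "ay": 0, "az": 1}
    - {"gripper": -0.8, "tx": 0, "ty": 0, "tz": 0, "ax": 0, "ay": 0, "az": 1}
    - {"gripper": -0.8, "tx": 0, "ty": 0, "tz": 0, "ax": 0, "ay": 0, "az": 1}
    - {"gripper": -0.8, "tx": 0, "ty": 0, "tz": 0, "ax": 0, "ay": 0, "az": 0}

```text
time: 22.45
position: [0.6452, 0.088, 0.2591]
tcp_rot: [-1.302, -2.859, -0.0]
ft_force: [4.9, -0.6, -13.6]
width: 0.0162
```

Run:
```python
from h import *
plan((.645,.0875,.2564),131.2,1);print(state()['torque'])
```

```text
t 22.45 p [0.6452 0.088  0.2591] yaw 131.04 tilt [-0.0001  0.0003] q7 0.29 F [  4.9  -0.6 -13.6] w 0.0162
[-0.004, -0.009, 0.044, -0.041]
[-0.22220474 -1.33016323  0.08385052]
```

Emit:
apply_moves:
  steps:
    - {"gripper": -0.8, "tx": 0, "ty": 0, "tz": 0.02, "ax": 0, "ay": 0, "az": 0}
    - {"gripper": -0.8, "tx": 0, "ty": 0, "tz": 0.02, "ax": 0, "ay": 0, "az": 0}
    - {"gripper": -0.8, "tx": 0, "ty": 0, "tz": 0.02, "ax": 0, "ay": 0, "az": 0}
    - {"gripper": -0.8, "tx": 0, "ty": 0, "tz": 0.02, "ax": 0, "ay": 0, "az": 0}
    - {"gripper": -0.8, "tx": 0, "ty": 0, "tz": 0.02, "ax": 0, "ay": 0, "az": 0}
    - {"gripper": -0.8, "tx": 0, "ty": 0, "tz": 0, "ax": 0, "ay": 0, "az": 0}
    - {"gripper": -0.8, "tx": 0, "ty": 0, "tz": 0, "ax": 0, "ay": 0, "az": 0}
    - {"gripper": -0.8, "tx": 0, "ty": 0, "tz": 0, "ax": 0, "ay": 0, "az": 0}

```text
time: 23.45
position: [0.6452, 0.088, 0.2534]
tcp_rot: [1.301, 2.86, 0.001]
ft_force: [6.0, -0.0, -10.9]
width: 0.0166
```

Run:
```python
from h import *
plan((.645,.0875,.2564),131.2,1);print(state()['torque'])
```

```text
t 23.45 p [0.6452 0.088  0.2534] yaw 131.09 tilt [0.0002 0.0004] q7 0.29 F [  6.   -0.  -10.9] w 0.0166
[-0.004, -0.008, -0.05, -0.027]
[ 0.01939379 -1.31337307  0.08346175]
```

It is in line: the spring force kept falling below the held-out height. I'll set it down, release and go back to the bar.

Emit:
apply_moves:
  steps:
    - {"gripper": -0.8, "tx": 0, "ty": 0, "tz": 0.025, "ax": 0, "ay": 0, "az": 0}
    - {"gripper": -0.8, "tx": 0, "ty": 0, "tz": 0.02, "ax": 0, "ay": 0, "az": 0}
    - {"gripper": -0.3, "tx": 0, "ty": 0, "tz": 0, "ax": 0, "ay": 0, "az": 0}
    - {"gripper": 0, "tx": 0, "ty": 0, "tz": 0, "ax": 0, "ay": 0, "az": 0}
    - {"gripper": 0, "tx": 0, "ty": 0, "tz": 0, "ax": 0, "ay": 0, "az": 0}
    - {"gripper": 0, "tx": 0, "ty": 0, "tz": -0.4, "ax": 0, "ay": 0, "az": 0}
    - {"gripper": 0, "tx": 0, "ty": 0, "tz": -0.6, "ax": 0, "ay": 0, "az": 0}
    - {"gripper": 0, "tx": 0, "ty": 0, "tz": -0.2, "ax": 0, "ay": 0, "az": 0}

```text
time: 24.45
position: [0.6454, 0.0881, 0.3247]
tcp_rot: [1.3, 2.858, 0.003]
ft_force: [0.0, 0.0, -0.7]
width: 0.0427
```

Run:
```python
from h import *
b=np.radians(180.7-49.5); g=PIV+.165*np.array([np.cos(b),np.sin(b)])
plan((*g,.31),131.2,4)
```

```text
t 24.45 p [0.6454 0.0881 0.3247] yaw 131.08 tilt [0.0021 0.0008] q7 0.33 F [ 0.   0.  -0.7] w 0.0427
[0.478, -0.004, 0.061, -0.008]
[0.478, -0.003, 0.061, -0.008]
[0.478, -0.003, 0.061, -0.008]
[0.478, -0.003, 0.061, -0.008]
```

Emit:
apply_moves:
  steps:
    - {"gripper": 0, "tx": 0.48, "ty": 0, "tz": 0, "ax": 0, "ay": 0, "az": 0}
    - {"gripper": 0, "tx": 0.48, "ty": 0, "tz": 0, "ax": 0, "ay": 0, "az": 0}
    - {"gripper": 0, "tx": 0.48, "ty": 0, "tz": 0, "ax": 0, "ay": 0, "az": 0}
    - {"gripper": 0, "tx": 0.47, "ty": 0, "tz": 0.2, "ax": 0, "ay": 0, "az": 0}
    - {"gripper": 0, "tx": 0, "ty": 0, "tz": 0.55, "ax": 0, "ay": 0, "az": 0}
    - {"gripper": 0, "tx": 0, "ty": 0, "tz": 0.6, "ax": 0, "ay": 0, "az": 0}
    - {"gripper": 0, "tx": 0, "ty": 0, "tz": 0.55, "ax": 0, "ay": 0, "az": 0}
    - {"gripper": -0.2, "tx": 0, "ty": 0, "tz": 0.35, "ax": 0, "ay": 0, "az": 0}

```text
time: 25.45
position: [0.5692, 0.1739, 0.186]
tcp_rot: [-1.3, -2.858, 0.002]
ft_force: [0.1, 0.6, -0.2]
width: 0.0341
```

Run:
```python
from h import *
swing(-61,12)
```

```text
t 25.45 p [0.5692 0.1739 0.186 ] r 0.165 boom -49.44 yaw 131.09 q7 0.04 F [ 0.1  0.6 -0.2] w 0.0341
[-0.0, 0.046, 0.0, 0.237]
[-0.0, 0.046, 0.0, 0.237]
[-0.0, 0.046, 0.0, 0.237]
[-0.0, 0.046, 0.0, 0.237]
[-0.0, 0.046, 0.0, 0.237]
[-0.0, 0.046, 0.0, 0.237]
[-0.0, 0.046, 0.0, 0.237]
[-0.0, 0.046, 0.0, 0.237]
[-0.0, 0.046, 0.0, 0.237]
[-0.0, 0.046, 0.0, 0.237]
[-0.0, 0.046, 0.0, 0.237]
[-0.0, 0.046, 0.0, 0.237]
```

Emit:
apply_moves:
  steps:
    - {"gripper": -0.25, "tx": 0, "ty": 0.02, "tz": 0, "ax": 0, "ay": 0, "az": 0.1}
    - {"gripper": -0.25, "tx": 0, "ty": 0.02, "tz": 0, "ax": 0, "ay": 0, "az": 0.1}
    - {"gripper": -0.25, "tx": 0, "ty": 0.02, "tz": 0, "ax": 0, "ay": 0, "az": 0.1}
    - {"gripper": -0.25, "tx": 0, "ty": 0.02, "tz": 0, "ax": 0, "ay": 0, "az": 0.1}
    - {"gripper": -0.25, "tx": 0, "ty": 0.02, "tz": 0, "ax": 0, "ay": 0, "az": 0.1}
    - {"gripper": -0.25, "tx": 0, "ty": 0.02, "tz": 0, "ax": 0, "ay": 0, "az": 0.1}
    - {"gripper": -0.25, "tx": 0, "ty": 0.02, "tz": 0, "ax": 0, "ay": 0, "az": 0.1}
    - {"gripper": -0.25, "tx": 0, "ty": 0.02, "tz": 0, "ax": 0, "ay": 0, "az": 0.1}

```text
time: 26.45
position: [0.5773, 0.1804, 0.1878]
tcp_rot: [-1.381, -2.822, -0.0]
ft_force: [-1.8, -1.9, 2.7]
width: 0.0321
```

Run:
```python
from h import *
swing(-61,1)
```

```text
t 26.45 p [0.5773 0.1804 0.1878] r 0.1648 boom -53.03 yaw 127.85 q7 -0.0 F [-1.8 -1.9  2.7] w 0.0321
[-0.025, 0.381, 0.0, 2.038]
```

Emit:
apply_moves:
  steps:
    - {"gripper": -0.25, "tx": 0, "ty": 0.015, "tz": 0, "ax": 0, "ay": 0, "az": 0.07}
    - {"gripper": -0.25, "tx": 0, "ty": 0.015, "tz": 0, "ax": 0, "ay": 0, "az": 0.07}
    - {"gripper": -0.25, "tx": 0, "ty": 0.015, "tz": 0, "ax": 0, "ay": 0, "az": 0.07}
    - {"gripper": -0.25, "tx": 0, "ty": 0.015, "tz": 0, "ax": 0, "ay": 0, "az": 0.07}
    - {"gripper": -0.25, "tx": 0, "ty": 0.015, "tz": 0, "ax": 0, "ay": 0, "az": 0.07}
    - {"gripper": -0.25, "tx": 0, "ty": 0.015, "tz": 0, "ax": 0, "ay": 0, "az": 0.07}
    - {"gripper": -0.25, "tx": 0, "ty": 0.015, "tz": 0, "ax": 0, "ay": 0, "az": 0.07}
    - {"gripper": -0.25, "tx": 0, "ty": 0.015, "tz": 0, "ax": 0, "ay": 0, "az": 0.07}

```text
time: 27.45
position: [0.583, 0.1847, 0.1878]
tcp_rot: [-1.435, -2.794, 0.0]
ft_force: [-2.5, -2.6, 2.0]
width: 0.0321
```

Emit:
apply_moves:
  steps:
    - {"gripper": -0.25, "tx": 0, "ty": 0.015, "tz": 0, "ax": 0, "ay": 0, "az": 0.08}
    - {"gripper": -0.25, "tx": 0, "ty": 0.015, "tz": 0, "ax": 0, "ay": 0, "az": 0.08}
    - {"gripper": -0.25, "tx": 0, "ty": 0.015, "tz": 0, "ax": 0, "ay": 0, "az": 0.08}
    - {"gripper": -0.25, "tx": 0, "ty": 0.015, "tz": 0, "ax": 0, "ay": 0, "az": 0.08}
    - {"gripper": -0.25, "tx": 0, "ty": 0.015, "tz": 0, "ax": 0, "ay": 0, "az": 0.08}
    - {"gripper": -0.25, "tx": 0, "ty": 0.015, "tz": 0, "ax": 0, "ay": 0, "az": 0.08}
    - {"gripper": -0.25, "tx": 0, "ty": 0.015, "tz": 0, "ax": 0, "ay": 0, "az": 0.08}
    - {"gripper": -0.25, "tx": 0, "ty": 0.015, "tz": 0, "ax": 0, "ay": 0, "az": 0.08}

```text
time: 28.45
position: [0.5889, 0.1888, 0.1878]
tcp_rot: [-1.497, -2.762, -0.0]
ft_force: [-0.7, -0.7, -0.7]
width: 0.0317
```

Emit:
apply_moves:
  steps:
    - {"gripper": -0.25, "tx": 0, "ty": 0.012, "tz": 0, "ax": 0, "ay": 0, "az": 0.07}
    - {"gripper": -0.25, "tx": 0, "ty": 0.012, "tz": 0, "ax": 0, "ay": 0, "az": 0.07}
    - {"gripper": -0.25, "tx": 0, "ty": 0.012, "tz": 0, "ax": 0, "ay": 0, "az": 0.07}
    - {"gripper": -0.25, "tx": 0, "ty": 0.012, "tz": 0, "ax": 0, "ay": 0, "az": 0.07}
    - {"gripper": -0.25, "tx": 0, "ty": 0.012, "tz": 0, "ax": 0, "ay": 0, "az": 0.07}
    - {"gripper": -0.25, "tx": 0, "ty": 0.012, "tz": 0, "ax": 0, "ay": 0, "az": 0.07}
    - {"gripper": -0.25, "tx": 0, "ty": 0.012, "tz": 0, "ax": 0, "ay": 0, "az": 0.07}
    - {"gripper": -0.25, "tx": 0, "ty": 0.012, "tz": 0, "ax": 0, "ay": 0, "az": 0.07}

```text
time: 29.45
position: [0.5935, 0.1915, 0.1877]
tcp_rot: [-1.551, -2.731, 0.001]
ft_force: [-4.9, -3.2, 2.1]
width: 0.0318
```

Run:
```python
from h import *
swing(-61,1)
```

```text
t 29.45 p [0.5935 0.1915 0.1877] r 0.1649 boom -59.88 yaw 120.82 q7 -0.1 F [-4.9 -3.2  2.1] w 0.0318
[0.001, 0.054, 0.0, 0.279]
```

Emit:
apply_moves:
  steps:
    - {"gripper": -0.25, "tx": 0, "ty": 0.01, "tz": 0, "ax": 0, "ay": 0, "az": 0.05}
    - {"gripper": -0.25, "tx": 0, "ty": 0.01, "tz": 0, "ax": 0, "ay": 0, "az": 0.05}
    - {"gripper": -0.25, "tx": 0, "ty": 0.01, "tz": 0, "ax": 0, "ay": 0, "az": 0.05}
    - {"gripper": -0.25, "tx": 0, "ty": 0.01, "tz": 0, "ax": 0, "ay": 0, "az": 0.05}
    - {"gripper": -0.25, "tx": 0, "ty": 0, "tz": 0, "ax": 0, "ay": 0, "az": 0}
    - {"gripper": -0.25, "tx": 0, "ty": 0, "tz": 0, "ax": 0, "ay": 0, "az": 0}
    - {"gripper": -0.25, "tx": 0, "ty": 0, "tz": 0, "ax": 0, "ay": 0, "az": 0}
    - {"gripper": -0.25, "tx": 0, "ty": 0, "tz": 0, "ax": 0, "ay": 0, "az": 0}

```text
time: 30.45
position: [0.5951, 0.1924, 0.1877]
tcp_rot: [-1.57, -2.72, 0.003]
ft_force: [-9.5, -4.6, 5.2]
width: 0.0319
```

Run:
```python
from h import *
swing(-61,1)
```

```text
t 30.45 p [0.5951 0.1924 0.1877] r 0.1649 boom -60.5 yaw 120.03 q7 -0.11 F [-9.5 -4.6  5.2] w 0.0319
[0.002, 0.024, 0.0, 0.082]
```

Force has built to 10.6 N, against 3 N of rubbing, so it seems blocked. I'll check by reversing.

Emit:
apply_moves:
  steps:
    - {"gripper": -0.25, "tx": 0, "ty": -0.025, "tz": 0, "ax": 0, "ay": 0, "az": -0.05}
    - {"gripper": -0.25, "tx": 0, "ty": -0.025, "tz": 0, "ax": 0, "ay": 0, "az": -0.05}
    - {"gripper": -0.25, "tx": 0, "ty": -0.025, "tz": 0, "ax": 0, "ay": 0, "az": -0.05}
    - {"gripper": -0.25, "tx": 0, "ty": -0.025, "tz": 0, "ax": 0, "ay": 0, "az": -0.05}
    - {"gripper": -0.25, "tx": 0, "ty": -0.025, "tz": 0, "ax": 0, "ay": 0, "az": -0.05}
    - {"gripper": -0.25, "tx": 0, "ty": -0.025, "tz": 0, "ax": 0, "ay": 0, "az": -0.05}
    - {"gripper": -0.25, "tx": 0, "ty": -0.025, "tz": 0, "ax": 0, "ay": 0, "az": -0.05}
    - {"gripper": -0.25, "tx": 0, "ty": -0.025, "tz": 0, "ax": 0, "ay": 0, "az": -0.05}

```text
time: 31.45
position: [0.5856, 0.187, 0.1879]
tcp_rot: [1.531, 2.743, 0.001]
ft_force: [1.3, 1.1, -0.6]
width: 0.0319
```

Emit:
apply_moves:
  steps:
    - {"gripper": -0.25, "tx": 0, "ty": -0.01, "tz": 0, "ax": 0, "ay": 0, "az": -0.05}
    - {"gripper": -0.25, "tx": 0, "ty": -0.01, "tz": 0, "ax": 0, "ay": 0, "az": -0.05}
    - {"gripper": -0.25, "tx": 0, "ty": -0.01, "tz": 0, "ax": 0, "ay": 0, "az": -0.05}
    - {"gripper": -0.25, "tx": 0, "ty": -0.01, "tz": 0, "ax": 0, "ay": 0, "az": -0.05}
    - {"gripper": -0.25, "tx": 0, "ty": 0, "tz": 0, "ax": 0, "ay": 0, "az": 0}
    - {"gripper": -0.25, "tx": 0, "ty": 0, "tz": 0, "ax": 0, "ay": 0, "az": 0}
    - {"gripper": -0.25, "tx": 0, "ty": 0, "tz": 0, "ax": 0, "ay": 0, "az": 0}
    - {"gripper": -0.25, "tx": 0, "ty": 0, "tz": 0, "ax": 0, "ay": 0, "az": 0}

```text
time: 32.45
position: [0.5835, 0.1856, 0.1878]
tcp_rot: [-1.512, -2.753, -0.0]
ft_force: [0.4, -0.1, 1.0]
width: 0.0321
```

Run:
```python
from h import *
swing(-61,1)
```

```text
t 32.45 p [0.5835 0.1856 0.1878] r 0.1654 boom -55.84 yaw 122.44 q7 -0.08 F [ 0.4 -0.1  1. ] w 0.0321
[-0.008, 0.248, 0.0, 0.686]
```

Emit:
apply_moves:
  steps:
    - {"gripper": -0.25, "tx": 0, "ty": -0.01, "tz": 0, "ax": 0, "ay": 0, "az": -0.05}
    - {"gripper": -0.25, "tx": 0, "ty": -0.01, "tz": 0, "ax": 0, "ay": 0, "az": -0.05}
    - {"gripper": -0.25, "tx": 0, "ty": -0.01, "tz": 0, "ax": 0, "ay": 0, "az": -0.05}
    - {"gripper": -0.25, "tx": 0, "ty": -0.01, "tz": 0, "ax": 0, "ay": 0, "az": -0.05}
    - {"gripper": -0.25, "tx": 0, "ty": -0.01, "tz": 0, "ax": 0, "ay": 0, "az": 0}
    - {"gripper": -0.25, "tx": 0, "ty": 0, "tz": 0, "ax": 0, "ay": 0, "az": 0}
    - {"gripper": -0.25, "tx": 0, "ty": 0, "tz": 0, "ax": 0, "ay": 0, "az": 0}
    - {"gripper": -0.25, "tx": 0, "ty": 0, "tz": 0, "ax": 0, "ay": 0, "az": 0}

```text
time: 33.45
position: [0.581, 0.184, 0.1878]
tcp_rot: [-1.493, -2.764, -0.0]
ft_force: [2.2, -0.9, -0.1]
width: 0.0317
```

Run:
```python
from h import *
swing(-61,1)
```

```text
t 33.45 p [0.581  0.184  0.1878] r 0.1655 boom -54.81 yaw 123.24 q7 -0.07 F [ 2.2 -0.9 -0.1] w 0.0317
[-0.011, 0.297, 0.0, 0.884]
```

Run:
```python
from h import *
a=snap('top','pics/t6.png')['color'][135:235,180:300];b=snap('side','pics/s6.png')['color'][160:260,200:320]
o=np.hstack([cv2.resize(x,(400,333),interpolation=cv2.INTER_CUBIC) for x in(a,b)]);cv2.imwrite('pics/c6.png',o)
```

```text
(no output)
```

View pics/c6.png

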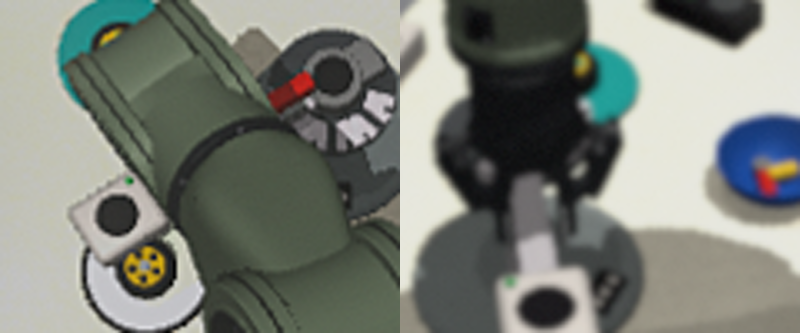

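Run:
```python
from h import *
for n,uv in(('top',(180+117*.3,135+214*.3)),('side',(200+146*.3,160+307*.3))):
  h=atz(n,uv,.228);d=h[:2]-PIV;print(h,np.linalg.norm(d),np.degrees(np.arctan2(d[1],d[0]))-180.7)
```

```text
[0.53461444 0.25319773 0.228     ] 0.24877577303540382 -55.504744559217286
[0.53584531 0.25069743 0.228     ] 0.24602349985410857 -55.403386276708815
```

Emit:
apply_moves:
  steps:
    - {"gripper": -0.25, "tx": 0, "ty": -0.01, "tz": 0, "ax": 0, "ay": 0, "az": -0.05}
    - {"gripper": -0.25, "tx": 0, "ty": -0.01, "tz": 0, "ax": 0, "ay": 0, "az": -0.05}
    - {"gripper": -0.25, "tx": 0, "ty": -0.01, "tz": 0, "ax": 0, "ay": 0, "az": -0.05}
    - {"gripper": -0.25, "tx": 0, "ty": -0.01, "tz": 0, "ax": 0, "ay": 0, "az": -0.05}
    - {"gripper": -0.25, "tx": 0, "ty": -0.01, "tz": 0, "ax": 0, "ay": 0, "az": 0}
    - {"gripper": -0.25, "tx": 0, "ty": 0, "tz": 0, "ax": 0, "ay": 0, "az": 0}
    - {"gripper": -0.25, "tx": 0, "ty": 0, "tz": 0, "ax": 0, "ay": 0, "az": 0}
    - {"gripper": -0.25, "tx": 0, "ty": 0, "tz": 0, "ax": 0, "ay": 0, "az": 0}

```text
time: 34.55
position: [0.579, 0.1826, 0.1879]
tcp_rot: [1.473, 2.774, 0.002]
ft_force: [8.5, 2.6, -3.0]
width: 0.0319
```

Run:
```python
from h import *
swing(-61,1)
```

```text
t 34.55 p [0.579  0.1826 0.1879] r 0.1655 boom -53.98 yaw 124.05 q7 -0.06 F [ 8.5  2.6 -3. ] w 0.0319
[-0.014, 0.337, 0.0, 1.087]
```

Blocked both ways, at 8.7 N and 10.5 N held statically, so the pin is in the notch. I'll back off, rise clear and check the handle height.

Emit:
apply_moves:
  steps:
    - {"gripper": -0.25, "tx": 0, "ty": 0.03, "tz": 0, "ax": 0, "ay": 0, "az": 0}
    - {"gripper": -0.1, "tx": 0, "ty": 0.04, "tz": 0, "ax": 0, "ay": 0, "az": 0}
    - {"gripper": 0.1, "tx": 0, "ty": 0, "tz": 0, "ax": 0, "ay": 0, "az": 0}
    - {"gripper": 0.1, "tx": 0, "ty": 0, "tz": -0.3, "ax": 0, "ay": 0, "az": 0}
    - {"gripper": 0.1, "tx": 0, "ty": 0, "tz": -0.8, "ax": 0, "ay": 0, "az": 0}
    - {"gripper": 0.1, "tx": 0, "ty": 0, "tz": -0.9, "ax": 0, "ay": 0, "az": 0}
    - {"gripper": 0.1, "tx": 0.5, "ty": -0.5, "tz": -0.5, "ax": 0, "ay": 0, "az": 0}
    - {"gripper": 0.1, "tx": 0.5, "ty": -0.5, "tz": 0, "ax": 0, "ay": 0, "az": 0}

```text
time: 35.55
position: [0.4977, 0.2014, 0.3394]
tcp_rot: [1.474, 2.773, 0.004]
ft_force: [0.6, 0.3, -0.6]
width: 0.0471
```

Run:
```python
from h import *
plan((.45,-.15,.34),124,8)
```

```text
t 35.55 p [0.4977 0.2014 0.3394] yaw 124.03 tilt [0.0023 0.0015] q7 -0.09 F [ 0.6  0.3 -0.6] w 0.0471
[-0.551, -0.492, -0.001, 0.001]
[-0.551, -0.492, -0.001, 0.001]
[-0.551, -0.492, -0.001, 0.001]
[-0.551, -0.492, -0.001, 0.001]
[-0.551, -0.492, -0.001, 0.001]
[-0.551, -0.492, -0.001, 0.001]
[-0.551, -0.492, -0.001, 0.001]
[-0.551, -0.492, -0.001, 0.001]
```

Emit:
apply_moves:
  steps:
    - {"gripper": 0.1, "tx": -0.55, "ty": -0.49, "tz": 0, "ax": 0, "ay": 0, "az": 0}
    - {"gripper": 0.1, "tx": -0.55, "ty": -0.49, "tz": 0, "ax": 0, "ay": 0, "az": 0}
    - {"gripper": 0.1, "tx": -0.55, "ty": -0.49, "tz": 0, "ax": 0, "ay": 0, "az": 0}
    - {"gripper": 0.1, "tx": -0.55, "ty": -0.49, "tz": 0, "ax": 0, "ay": 0, "az": 0}
    - {"gripper": 0.1, "tx": -0.55, "ty": -0.49, "tz": 0, "ax": 0, "ay": 0, "az": 0}
    - {"gripper": 0.1, "tx": -0.55, "ty": -0.49, "tz": 0, "ax": 0, "ay": 0, "az": 0}
    - {"gripper": 0.1, "tx": -0.55, "ty": -0.49, "tz": 0, "ax": 0, "ay": 0, "az": 0}
    - {"gripper": 0.1, "tx": -0.55, "ty": -0.49, "tz": 0, "ax": 0, "ay": 0, "az": 0}

```text
time: 36.55
position: [0.451, -0.1509, 0.3379]
tcp_rot: [-1.474, -2.774, -0.0]
ft_force: [-0.0, -0.4, 0.6]
width: 0.0469
```

Run:
```python
from h import *
a=snap('top','pics/t7.png')['color'][135:235,190:310];b=snap('side','pics/s7.png')['color'][165:225,215:287]
o=np.hstack([cv2.resize(a,(400,333),interpolation=cv2.INTER_CUBIC),cv2.resize(b,(400,333),interpolation=cv2.INTER_CUBIC)]);cv2.imwrite('pics/c7.png',o)
a=np.radians(180.7-56.2);u=np.array([np.cos(a),np.sin(a)]);c=PIV+.05*u
for zl in(0,.009):
  e=[[*(c+s*.025*u),z+zl] for s in(-1,1) for z in (.252,.278)]
  print(zl,((proj('side',e)-[215,165])/72*400+[400,0]).round().tolist())
```

```text
0 [[498.0, 110.0], [494.0, 66.0], [508.0, 178.0], [504.0, 134.0]]
0.009 [[496.0, 95.0], [492.0, 51.0], [507.0, 162.0], [502.0, 118.0]]
```

View pics/c7.png

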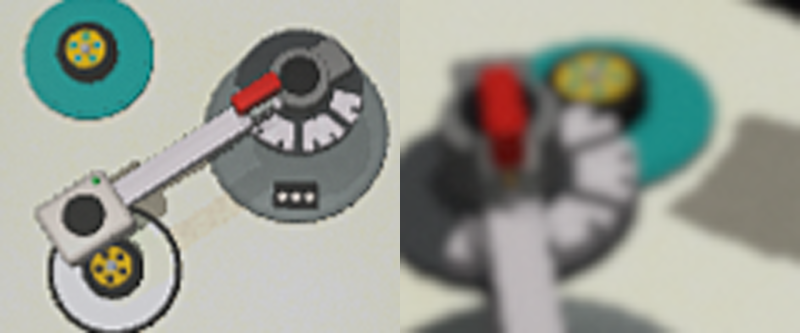

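The handle is in line with the arm. In the side crop its top runs from y=66 to y=135; home predicts 66 and 134, and resting on the ring face predicts 51 and 118. So the pin is fully home.

Run:
```python
from h import *
h=atz('top',(190+83*.3,135+216*.3),.228);d=h[:2]-PIV;print(np.degrees(np.arctan2(d[1],d[0]))-180.7)
p=atz('top',(190+115*.3,135+269*.3),.008);print('pad',p,'lens-pad',np.linalg.norm(h[:2]-p[:2]))
print(state()['ft_force'],sign_off())
```

```text
-55.207926595666805
pad [0.51452905 0.24640758 0.008     ] lens-pad 0.019541092520143886
the job is handed in; nothing more can be done
[ 0.2933617   0.60773037 -0.57948863] None
```

The camera arm is locked over the white display pad with the toy wheel, and the job is handed in at about 37 s of the 72 s allowed. I lifted and twisted the handle so it held itself out, then let go. I swung the arm to about -50°, twisted the handle back in line and eased the arm to and fro until the pin dropped.

**Last checks**
- **Locked:** the arm was blocked in both directions, at about 10.5 N and 8.7 N, against about 3 N when the pin only rubs. In the last picture the handle is in line with the arm, and its top edge is within a pixel or two of the fully-home height.
- **Over the pad:** the arm rests at about -55° and the lens is about 20 mm from the pad's centre, well inside its 75 mm radius.
- **Nothing disturbed:** the pad is within 2 mm of where I first measured it, which is the measuring error. I did not re-measure the bowl or the other items, but the gripper went nowhere near them.
- **Robot clear:** the gripper is away from everything, with no contact force.

**What didn't agree**
- **First handle grip:** it closed too high, because the fingertips sat about 12 mm above the stated tool point. I re-gripped lower.
- **Notch play:** it measured nearer 2.8° than the stated 2° in total. I put that down to measuring error.

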